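# Unpin a circuit-board carrier and slide it out of its fixture

### The job

Release the board carrier from its fixture: pull the spring-loaded index plunger by its round knob, turn it a quarter turn so that it stays latched open, and let go of it. Then slide the carrier gently out of the guide rails, its circuit board still lying in it, until it is squarely home against both stop pins at the other end of the base plate. Leave the plunger latched open and the tools lying about undisturbed.

Things in the scene. Friction and masses are not known exactly. Their poses are not given: they have to be found in the camera images.
- fixture: Fixture, fixed to the bench: grey base plate 178 x 330 mm, upper face 18 mm above the bench. Origin: under its middle at bench height; x across (robot's side -x), y along it, the way the carrier slides out, z up. Two steel rails (24 mm wide, tops at z = 36.5 mm) run from y = -157 to 0 at x = 51..75 and -75..-51 mm, open at both ends; their lips overhang the carrier by 4 mm: no lifting out.
- stops (a point): Point midway between the two upright steel stop pins (10 mm thick, 16 mm high) that stand at the fixture's x = -36 and +36 mm, y = 155 mm; this point is on the base plate's upper face. The carrier meets the pins when its origin is at the fixture's x = 0, y = 85 mm. Between rails and pins the plate is bare and flat.
- plunger (a joint): Pull of the index plunger along its axis, m: 0 = sprung home, its 8 mm pin in the carrier's notch; 0.0165 = pulled to its hard stop; about 0.0115 = latched open, pin clear. The spring pulls home with 4 N at 0, 11 N at the stop. Home, the knob cannot turn; close to the stop it turns freely, 1.9 rad either way. Let down a quarter turn round (either way) it stays open; short of about 0.6 rad it springs home.
- knob_grip (a point): Middle of the round black fluted knob, on its axis: 30 mm thick, from 19 mm below this point to 15 mm above it. It leans 30 degrees from upright towards the fixture's -x. This frame's z points outwards along the axis, the direction of pull; it moves and turns with the knob. With the plunger home a 25 mm wide lock nut begins 28 mm below this point, the bracket's 26 x 45 mm block 34 mm below.
- carrier: Black board carrier, a loose plate 110 x 130 x 10 mm (x, y, z), 0.28 to 0.56 kg, with low ledges on top. Origin: middle of its underside; axes as the fixture's. Pinned, its origin lies at the fixture's x = 0, y = -85, z = 18 mm, within 1.5 mm. The pin locks an 11 mm notch at the middle of its -x edge. It slides with friction of a few N and has 1.5 mm side play in the rails.
- lug_face (a point): Middle of the outer (-y) face of the aluminium pull lug, upright across the carrier's trailing end: 50 mm wide (along x), 8 mm thick (y), standing from 10 to 34 mm above the carrier's underside; this point is 22 mm above the underside. Behind it (towards -y) the base plate runs on for 15 mm, then the bench; nothing stands there. Frame as the carrier's.
- board: Green circuit board, 62 x 95 mm with parts up to 11 mm high, lying loose in the carrier's nest (ledges 4 mm high). Origin: middle of its underside, normally at x = 0, y = 6, z = 10 mm in the carrier's frame.
- hex_keys: Bystander: folding hex key holder, 28 x 95 x 23 mm, to the left. Origin: middle of its underside.
- screwdriver_c: Bystander: small blue screwdriver, 17 x 138 x 19 mm, on the robot's side of the fixture's open end. Origin: middle of its underside.
- brush: Bystander: thin black brush, 12 x 120 x 12 mm, lying along the back of the base plate, 15 mm from it. Origin: middle of its underside.
- side_cutters: Bystander: red side cutters, 42 x 129 x 11 mm, to the left. Origin: middle of its underside.
- tweezers: Bystander: black tweezers, 13 x 119 x 9 mm, to the right. Origin: middle of its underside.
Not all that is in view belongs to the job. What is shaped like the board but yellow is not meant.

How it is judged:
On the way, in this order (a step that is already met when the one before it is completed fails the run):
1. the plunger is latched open and let go of, the carrier still in the rails (value of joint plunger above 0.01 m and contact force between the fingers and fixture below 0.5 N and y of carrier in the frame of fixture below -0.06 m), for 0.3 s.
2. the carrier is out of the rails (y of carrier in the frame of fixture above 0.066 m), for 0.1 s.
At the end, for the whole second after the job is handed in: Plunger latched open by itself (pulled over 10 mm); carrier flat and at rest, out of the rails, within 2.5 mm of both stop pins, within 12 mm of the plate's middle line, square within 0.05 rad; board flat in its nest; nothing held (value of joint plunger above 0.01 m and contact force between the fingers and fixture below 0.5 N and y of carrier in the frame of fixture above 0.0825 m and x of carrier in the frame of fixture between -0.012 and 0.012 m and z of carrier in the frame of fixture between 0.0155 and 0.0205 m and angle between the y axis of carrier and the y axis of fixture, either way round below 0.05 rad and angle between carrier's own z axis and vertical below 0.04 rad and linear speed of each of carrier, board below 0.01 m/s and z of board in the frame of carrier between 0.008 and 0.0125 m and angle between the z axis of board and the z axis of carrier, either way round below 0.05 rad); the robot touches nothing.
It fails at once if the board leaves the carrier's nest (z of board in the frame of carrier above 0.02 m).
It fails at once if the carrier is pressed hard (over 40 N) or shot along (over 0.5 m/s) (contact force between the fingers and carrier above 40 N or linear speed of carrier above 0.5 m/s).
It fails at once if a tool lying about is knocked aside by more than 25 mm (distance of any of brush, hex_keys, screwdriver_c, side_cutters, tweezers from where it was at the start of the episode above 0.025 m).
It also fails if it takes over 46 s, if anything falls off the work surface, if the arm or the gripper's body presses on something with over 40 N, if the wrist force passes 120 N, or if a joint passes its speed limit or range.

### The arm

A 6-joint arm with a two-finger parallel gripper is mounted at the origin on a cart in front of the work surface, level with it; the furniture and walls round the work are solid. World frame = base frame: x ahead of the robot, y to its left, z up, the work surface at z = 0. Lengths are in m, angles in rad, forces in N, time in s.
With the tool pointing down it reaches from about 0.35 to 0.775 m from the base axis. Payload 5.5 kg.
Tool frame: the origin (TCP) lies between the finger pads; the fingertips stand env.tips_ahead ahead of it and the grasp point (between the pads) lies 6 mm ahead of it (env.tips_ahead is the distance from the TCP to the fingertips, in m); z points along the fingers, y is the line along which they close (so a half turn about z gives the same grasp; the last joint's range is limited). The gripper opens to 85 mm and grips with 20 to 120 N. Pads are 22 mm wide; open, the fingers measure 114 mm over their backs; the gripper's body (76 mm by 85 mm) begins 54 mm behind the grasp point. The pads swing forward as they close: fully open they stand 13 mm farther back than shut.
Start: joints at [0.977, 0.313, 0.046, 1.304, 0, 1.431], TCP at [0.252, 0.517, 0.256] pointing down, gripper open.
Joint ranges: [-2.76, 2.76], [-0.86, 1.69], [-1.03, 1.26], [-2.2, 2.34], [-1.47, 1.5], [-3.14, 3.14]. Speed limits (rad/s): [2.57, 2.57, 3.14, 3.14, 3.14, 3.14].

### API

Orientations are given as a 3x3 rotation matrix whose columns are the frame's x, y, z axes.
In Python, from plant import env gives the robot as it stands.
- The arm moves only by the tool servo_tool, never from a script. Its argument "plan" is a list of rows, each an object with "hand": the closure, from 0 (fully open) to 1 (shut); "slide": the shift along the tool's x, y, z in mm, a list of three; "twist": the turn about the tool's z in degrees. In form: [{"hand": hand, "slide": [tx, ty, tz], "twist": twist}, ...]. A call has 1 to 5 rows; each row is the pose to reach, as a shift and turn from the pose commanded when the call began, along the tool's axes at that moment; what a row does not reach only later rows make up. A row lasts 1/10 s, in which the tool goes at most 50 mm and 8.59 degrees, less where a joint would pass 70% of its speed; a pose out of reach is approached as far as the arm can. A call with a gripper value outside its range is refused whole. The fingers move at their own pace and stop on an object; "grip_force" is the grip in N (left out, the last holds). Time passes only in rows, so rows that repeat a pose let the fingers close. It gives the time, the measured TCP pose, the force, the opening and the grip force at its end, in the units of the state.
- env.sense(): the state, without advancing time (a new reading comes with each control period).
- env.capture(name): name is "side" or "top" or "wrist"; returns the picture (384x512x3 uint8, red, green, blue); there is no depth.
- env.calibration(name): a dict with "fx", "fy", "cx", "cy" (pixels), "rvec" (rotation vector, rad) and "tvec" (3), from world to camera coordinates, as OpenCV has them. Camera axes: x right, y down, z forward; pixel columns grow to the right and rows downward; lengths in m; the calibration is good to about 2 mm. The wrist camera is an equidistant fisheye: a pixel r from the principal point sees the ray r / f radians off the axis. A picture is of the moment at which its call begins: read the wrist's pose just before it. calibration takes no time and is no camera call; for the wrist camera it gives the pose at the moment of the call.
- env.finish_job(): hands the job in; it is judged then, once.
The state is a dict: "time": time; "joint_positions": joint angles; "qd": joint speeds; "joint_torque": joint torques, N m; "position": TCP position; "eef_rot": TCP orientation; "contact_force": force on the tool from outside, world axes, zero at the start; "ft_torque": the same for the moment, N m; "finger_gap": finger opening in m; "grasp_force": force on a finger pad.
Only numpy, scipy, OpenCV 4.12 (cv2) and the standard library are available. Lean on these libraries where they do the work, as an engineer would, in place of code of your own. Each camera call takes 0.05 s, during which the arm holds its last target. There are 200 camera calls.

## Working session

There is one attempt and no reset: what is moved stays moved. The work goes in short steps, Python scripts to look and compute and a tool call to move; the robot and the scene stay as the last step left them, time stands still between calls to the robot, and variables do not carry over. Pictures are saved under pics/ and viewed, at most 10 in all, crops included, and the job is handed in when it is done.

Besides the shell and the picture viewer there is one more tool, called after "Emit:" in YAML: its name, and indented under it one key for each argument. servo_tool: Moves the arm, as the interface text tells. Its arguments: {"type":"object","properties":{"plan":{"type":"array","items":{"type":"object","properties":{"hand":{"type":"number"},"slide":{"type":"array","items":{"type":"number"}},"twist":{"type":"number"}}}},"grip_force":{"type":"number"}},"required":["plan"]}

```bash
mkdir -p pics; ls
python3 - <<'E'
from plant import env
import cv2
for n in("side","top"):
    cv2.imwrite(f"pics/{n}0.png",cv2.cvtColor(env.capture(n),cv2.COLOR_RGB2BGR)); print(n,env.calibration(n))
s=env.sense(); print(s,env.tips_ahead)
E
```

```text
pics
side {'fx': 428.7324746720182, 'fy': 428.7324746720182, 'cx': 256.3640115310032, 'cy': 191.43516051530798, 'rvec': array([ 2.20251272, -0.4129339 ,  0.20286338]), 'tvec': array([-0.51112423,  0.18704693,  1.0385942 ])}
top {'fx': 420.3916121048111, 'fy': 420.3916121048111, 'cx': 255.56532157022752, 'cy': 192.84135040287234, 'rvec': array([ 2.17269585, -2.19412769,  0.14063875]), 'tvec': array([-0.01614068,  0.5520633 ,  1.07786661])}
{'time': 0.1, 'joint_positions': array([ 9.77394132e-01,  3.13964890e-01,  4.50729058e-02,  1.30362215e+00,
       -2.35103984e-05,  1.43118033e+00]), 'qd': array([ 8.71042954e-05, -3.98980715e-05,  2.01255462e-03, -1.29442018e-03,
        1.94227269e-03, -1.07129187e-03]), 'joint_torque': array([ 2.61488596e-03, -4.81724524e+01,  2.99244297e+01,  1.27030021e-02,
       -1.35779887e-04, -7.13948793e-06]), 'position': array([0.25184208, 0.51643293, 0.25546745]), 'eef_rot': array([[-8.98793694e-01,  4.38370859e-01, -9.41080440e-04],
       [ 4.38371816e-01,  8.98792571e-01, -1.43728253e-03],
       [ 2.15773330e-04, -1.70436362e-03, -9.99998524e-01]]), 'contact_force': array([0.2616534 , 0.02327527, 0.72343488]), 'ft_torque': array([-0.00124822, -0.01631392, -0.0373082 ]), 'grasp_force': 0.0, 'finger_gap': 0.08511498109412807} 0.025
```

View pics/top0.png

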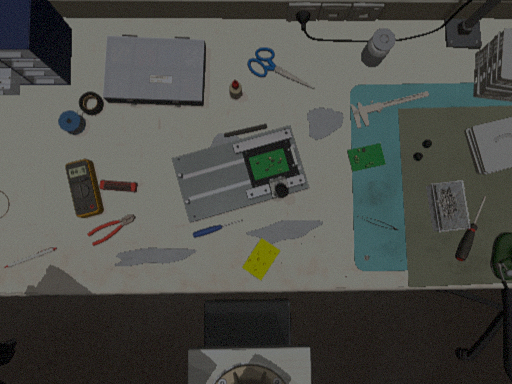

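View pics/side0.png

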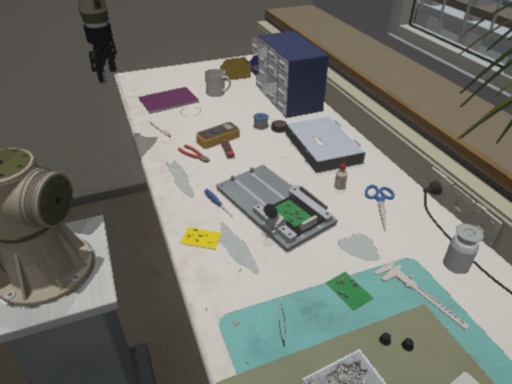

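The top view shows the fixture at about (172..305, 126..222), open end to the left. The black knob is at (281,189) and the carrier with its green board at (268,163). Green or yellow board shapes are at (268,163), (366,157) and (261,258). Only the first lies between the rails, so that is the one meant. I'll confirm it in an enlarged crop.

```bash
cat > h.py <<'E'
import numpy as np, cv2
from plant import env
def ray(n,uv,cal=None):
    c=cal or env.calibration(n); R=cv2.Rodrigues(c["rvec"])[0]; o=-R.T@c["tvec"]
    a=np.array([(uv[0]-c["cx"])/c["fx"],(uv[1]-c["cy"])/c["fy"]])
    if n=="wrist":
        t=np.linalg.norm(a); d=np.r_[a/t*np.sin(t),np.cos(t)] if t>0 else np.array([0,0,1.])
    else: d=np.r_[a,1]
    d=R.T@d; return o,d/np.linalg.norm(d)
def onz(n,uv,z,cal=None):
    o,d=ray(n,uv,cal); return o+d*(z-o[2])/d[2]
def proj(n,P,cal=None):
    c=cal or env.calibration(n); R=cv2.Rodrigues(c["rvec"])[0]; p=R@np.array(P)+c["tvec"]
    if n=="wrist":
        r=np.hypot(p[0],p[1]); t=np.arctan2(r,p[2]); a=p[:2]/r*t
    else: a=p[:2]/p[2]
    return np.array([a[0]*c["fx"]+c["cx"],a[1]*c["fy"]+c["cy"]])
def meet(r1,r2):
    (o1,d1),(o2,d2)=r1,r2; n=np.cross(d1,d2)
    t=np.linalg.solve(np.c_[d1,-d2,n],o2-o1); return o1+d1*t[0]+n*t[2]/2, abs(t[2])*np.linalg.norm(n)
E
python3 - <<'E'
import cv2
a=cv2.imread("pics/top0.png")[115:230,165:315]
cv2.imwrite("pics/topc.png",cv2.convertScaleAbs(cv2.resize(a,None,fx=5,fy=5,interpolation=cv2.INTER_CUBIC),alpha=1.5))
E
```

```text
(no output)
```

View pics/topc.png

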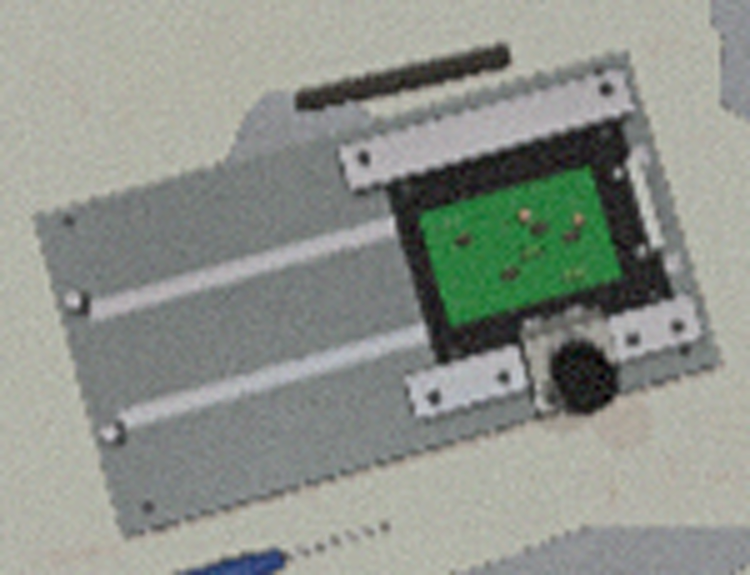

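The crop confirms it: the board lies in the black carrier, the lug is at crop (650,205), the knob at (583,377), the pins at (77,302) and (112,432). The plate corners are at (38,215), (628,55), (720,362), (127,535).

Run:
```python
from h import *
f=lambda c:(165+(c[0]+.5)/5-.5,115+(c[1]+.5)/5-.5)
C=np.array([onz("top",f(c),.018) for c in [(38,215),(628,55),(720,362),(127,535)]])
print(C.round(4)); print([np.linalg.norm(C[i]-C[i-1]).round(4) for i in range(4)])
o=C.mean(0); yv=(C[0]-C[1])+(C[3]-C[2]); xv=(C[0]-C[3])+(C[1]-C[2])
yaw=np.arctan2(-yv[0],yv[1]); yaw2=np.arctan2(xv[1],xv[0]); print("o",o,yaw,yaw2)
y=yaw*.75+yaw2*.25
R=np.array([[np.cos(y),-np.sin(y),0],[np.sin(y),np.cos(y),0],[0,0,1]])
for n,c,z in [("pinA",(77,300),.034),("pinB",(112,430),.034)]:
    print(n,R.T@(onz("top",f(c),z)-o))
img=cv2.imread("pics/side0.png"); b=img.max(2)[195:235,255:290]
m=np.uint8(b<45); k,l,s,c=cv2.connectedComponentsWithStats(m); print(s[1:],c[1:])
# knob two-view using dark blob near
img=cv2.imread("pics/top0.png"); b=img.max(2)[178:200,270:292]
k2,l2,s2,c2=cv2.connectedComponentsWithStats(np.uint8(b<35)); print(s2[1:],c2[1:])
i=1+s[1:,4].argmax(); j=1+s2[1:,4].argmax()
p,e=meet(ray("top",c2[j]+[270,178]),ray("side",c[i]+[255,195])); print("knob",p,e,R.T@(p-o))
```

```text
[[ 0.649   0.1991  0.018 ]
 [ 0.7348 -0.1176  0.018 ]
 [ 0.5673 -0.1635  0.018 ]
 [ 0.4785  0.1511  0.018 ]]
[np.float64(0.1771), np.float64(0.3281), np.float64(0.1737), np.float64(0.327)]
o [0.60740615 0.01727189 0.018     ] 0.2699306898802777 0.2709124284081651
pinA [0.03596032 0.154412   0.016     ]
pinB [-0.03486374  0.1547637   0.016     ]
[[11 14 10  9 41]
 [33 28  1  1  1]] [[16.65853659 18.58536585]
 [33.         28.        ]]
[[  4   0   1   1   1]
 [  5   6  13  14 130]] [[ 4.          0.        ]
 [11.19230769 11.93846154]]
knob [ 0.55553393 -0.08569033  0.07117285] 0.002399169891300773 [-0.07747124 -0.08538239  0.05317285]
```

Plate size (177 x 328), pin positions and knob line all match the description. Next I go above the knob.

Emit:
servo_tool:
  plan:
    - {"hand": 0,"slide": [-38,-29,4],"twist": 0}
    - {"hand": 0,"slide": [-76,-58,8],"twist": 0}
    - {"hand": 0,"slide": [-114,-87,12],"twist": 0}
    - {"hand": 0,"slide": [-152,-116,16],"twist": 0}
    - {"hand": 0,"slide": [-190,-145,20],"twist": 0}

```text
time: 0.6
position: [0.3595, 0.3014, 0.2358]
eef_rot: [[-0.899, 0.438, -0.0], [0.438, 0.899, -0.0], [0.0, -0.0, -1.0]]
contact_force: [-0.5, 0.1, 0.4]
finger_gap: 0.0855
grasp_force: 0.0
```

Emit:
servo_tool:
  plan:
    - {"hand": 0,"slide": [-38,-29,4],"twist": 0}
    - {"hand": 0,"slide": [-76,-58,8],"twist": 0}
    - {"hand": 0,"slide": [-114,-87,12],"twist": 0}
    - {"hand": 0,"slide": [-152,-116,16],"twist": 0}
    - {"hand": 0,"slide": [-190,-145,20],"twist": 0}

```text
time: 1.1
position: [0.4668, 0.0877, 0.216]
eef_rot: [[-0.899, 0.438, -0.0], [0.438, 0.899, 0.0], [0.0, 0.0, -1.0]]
contact_force: [1.0, 1.0, 0.2]
finger_gap: 0.0855
grasp_force: 0.0
```

Emit:
servo_tool:
  plan:
    - {"hand": 0,"slide": [-38,-29,4],"twist": -8}
    - {"hand": 0,"slide": [-76,-58,8],"twist": -16}
    - {"hand": 0,"slide": [-114,-87,12],"twist": -24}
    - {"hand": 0,"slide": [-152,-116,14],"twist": -32}
    - {"hand": 0,"slide": [-157,-118,15],"twist": -40}

```text
time: 1.6
position: [0.5578, -0.0904, 0.2002]
eef_rot: [[-0.97, -0.242, 0.001], [-0.242, 0.97, -0.001], [-0.0, -0.002, -1.0]]
contact_force: [-0.6, 0.7, 0.2]
finger_gap: 0.0852
grasp_force: 0.0
```

Emit:
servo_tool:
  plan:
    - {"hand": 0,"slide": [0,0,0],"twist": -1}
    - {"hand": 0,"slide": [0,0,0],"twist": -1.5}

```text
time: 1.8
position: [0.5552, -0.0849, 0.2008]
eef_rot: [[-0.964, -0.265, -0.002], [-0.265, 0.964, 0.001], [0.001, 0.001, -1.0]]
contact_force: [-0.5, 0.3, 0.8]
finger_gap: 0.0854
grasp_force: 0.0
```

Run:
```python
from h import *
c=env.calibration("wrist"); s=env.sense(); a=env.capture("wrist")
import pickle; pickle.dump((c,a),open("w1.pkl","wb"))
cv2.imwrite("pics/w1.png",cv2.cvtColor(a,cv2.COLOR_RGB2BGR))
print(s["time"],s["position"],s["eef_rot"],c, s["joint_positions"])
cc=proj("wrist",[.5555,-.0857,.071],c);print(cc)
```

```text
1.8 [ 0.55519155 -0.08493184  0.20075299] [[-9.64244978e-01 -2.65007975e-01 -1.54797717e-03]
 [-2.65009420e-01  9.64245479e-01  8.14634958e-04]
 [ 1.27674522e-03  1.19573620e-03 -9.99998470e-01]] {'fx': 297.3186396354542, 'fy': 297.3186396354542, 'cx': 255.90878904133726, 'cy': 191.973813180601, 'rvec': array([-1.77366276, -2.32658964, -0.3761505 ]), 'tvec': array([ 0.22907185, -0.51154093,  0.16725272])} [-2.94887320e-01  3.10465866e-01 -9.50621103e-02  1.16698627e+00
  3.29579406e-04 -5.63100756e-01]
[255.07764783 189.48242261]
```

View pics/w1.png

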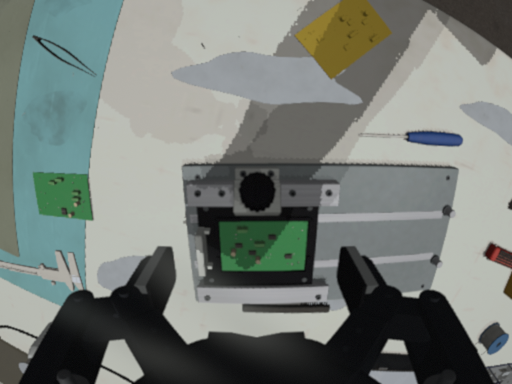

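The wrist view shows the knob at (257,191), within 2 px of the prediction. The bracket is under it and the board sits in the carrier. I triangulate the knob over all three views.

Run:
```python
from h import *
import pickle; c,a=pickle.load(open("w1.pkl","rb"))
b=a.max(2)[165:220,230:290]; k,l,s,ce=cv2.connectedComponentsWithStats(np.uint8(b<40)); i=1+s[1:,4].argmax(); print(s[i],ce[i]+[230,165])
R=cv2.Rodrigues(c["rvec"])[0]; print("cam",-R.T@c["tvec"], R[2])
rw=ray("wrist",ce[i]+[230,165],c)
sd=cv2.imread("pics/side0.png"); g=sd.max(2)[200:226,258:286]; print(g)
y=.27; Rf=np.array([[np.cos(y),-np.sin(y),0],[np.sin(y),np.cos(y),0],[0,0,1]]); o=np.array([.6074,.0173,0])
for r in [ray("top",(281.2,189.9)),ray("side",(271.5,212.5))]:
    p,e=meet(rw,r); print(p,e,Rf.T@(p-o))
for z in(.06,.07,.08): p=onz("wrist",ce[i]+[230,165],z,c); print(z,Rf.T@(p-o))
# knob top disc centre by plane u: lug face / plate check in wrist: corners
for uv in [(183,165),(458,168)]: print(Rf.T@(onz("wrist",uv,.018,c)-o))
```

```text
[   9    7   36   40 1113] [256.76190476 190.58490566]
cam [ 0.47849374 -0.10649831  0.31909773] [ 0.30243276  0.08461184 -0.94940785]
[[164 171 174 169 156 142 135 134 134 134 134 133 133 133 133 133 133 133
  133 132 131 125 116  93  73  59  50  58]
 [142 157 168 174 169 156 142 135 133 133 133 133 133 134 133 133 132 132
  130 125 114  92  73  58  50  60  77  95]
 [134 142 153 167 175 169 157 143 136 132 129 129 131 135 135 134 131 124
  114  92  72  57  51  63  81 100 118 126]
 [141 151 153 157 169 174 171 158 136 119 106 106 110 120 124 124 115  92
   73  56  51  63  81 100 119 127 131 131]
 [163 170 164 155 158 166 169 151 111  77  65  64  67  75  82  84  72  56
   51  61  81 101 119 127 131 131 131 130]
 [148 164 171 166 157 151 146 113  71  48  45  46  47  47  51  51  50  59
   80 100 117 123 131 132 131 131 131 129]
 [104 140 170 174 166 146 107  69  49  46  46  47  47  47  49  49  58  88
  117 127 127 123 129 131 130 130 131 131]
 [113 146 170 176 172 147  86  49  46  47  47  48  47  48  51  49  58  89
  121 131 130 128 130 131 130 131 131 130]
 [159 167 172 173 165 130  72
[... 1778 characters left out ...]
4  85  85  86  91 113
  150 167 151 116  92  87  88  95 103  88]
 [ 75  86 108 118 113 124 130  95  76  85  89  87  84  84  85  85  94 113
  136 145 116  92  87  87  86  93 106  99]
 [ 83  74  82  96  96  94 104 104  97  96  93  88  87  85  84  86 105 131
  134 113  93  88  91  98 106 127 153 154]]
[ 0.5537015  -0.08467982  0.07858979] 3.920586569047953e-05 [-0.07895427 -0.08396211  0.07858979]
[ 0.55612836 -0.08432305  0.07340335] 0.0015286639461410323 [-0.07652017 -0.08426558  0.07340335]
0.06 [-0.07289186 -0.08390611  0.06      ]
0.07 [-0.07614798 -0.08394562  0.07      ]
0.08 [-0.07940409 -0.08398513  0.08      ]
[-0.08790706 -0.16179212  0.018     ]
[-0.08828284  0.16480097  0.018     ]
```

Knob centre is about (0.555, -0.085, 0.075), so the tool already stands over it. I go down pre-turned by +35° and grip.

Emit:
servo_tool:
  plan:
    - {"hand": 0,"slide": [0,0,24],"twist": 7}
    - {"hand": 0,"slide": [0,0,48],"twist": 14}
    - {"hand": 0,"slide": [0,0,72],"twist": 21}
    - {"hand": 0,"slide": [0,0,96],"twist": 28}
    - {"hand": 0,"slide": [0,0,119],"twist": 35}
  grip_force: 40

```text
time: 2.35
position: [0.5553, -0.0836, 0.0818]
eef_rot: [[-0.941, 0.338, 0.0], [0.338, 0.941, 0.0], [-0.0, 0.0, -1.0]]
contact_force: [0.9, 0.3, 0.5]
finger_gap: 0.0856
grasp_force: 0.0
```

Emit:
servo_tool:
  plan:
    - {"hand": 0,"slide": [0,0,0],"twist": 0}
    - {"hand": 0.4,"slide": [0,0,0],"twist": 0}
    - {"hand": 0.7,"slide": [0,0,0],"twist": 0}
    - {"hand": 1,"slide": [0,0,0],"twist": 0}
    - {"hand": 1,"slide": [0,0,0],"twist": 0}

```text
time: 2.85
position: [0.5571, -0.0845, 0.0842]
eef_rot: [[-0.943, 0.333, 0.003], [0.333, 0.943, 0.002], [-0.003, 0.003, -1.0]]
contact_force: [-0.8, 3.7, 7.2]
finger_gap: 0.0332
grasp_force: 38.6
```

Emit:
servo_tool:
  plan:
    - {"hand": 1,"slide": [0,0,0],"twist": 0}
    - {"hand": 1,"slide": [0,0,0],"twist": 0}
    - {"hand": 1,"slide": [0,0,0],"twist": 0}

```text
time: 3.15
position: [0.5571, -0.0846, 0.0843]
eef_rot: [[-0.943, 0.332, 0.004], [0.332, 0.943, 0.002], [-0.003, 0.003, -1.0]]
contact_force: [-0.6, 3.8, 7.5]
finger_gap: 0.0327
grasp_force: 38.7
```

Run:
```python
from h import *
a=env.capture("wrist")
cv2.imwrite("pics/w2.png",cv2.cvtColor(a,cv2.COLOR_RGB2BGR))
s=env.sense(); print(s)
y=.27; u=np.array([-.5*np.cos(y),-.5*np.sin(y),.866]); print("axis in tool", s["eef_rot"].T@u)
```

```text
{'time': 3.2, 'joint_positions': array([-0.2944222 ,  0.3984224 , -0.27262309,  0.89682745,  0.00266456,
        0.0443997 ]), 'qd': array([-1.40010050e-03, -5.75857932e-05,  3.00917289e-04, -3.52989098e-05,
        1.24978785e-03,  2.17645242e-04]), 'joint_torque': array([ -1.88592933, -45.09548664,  24.52412009,  -0.76865522,
        -1.24959234,   0.2476452 ]), 'position': array([ 0.55708779, -0.08456517,  0.08430599]), 'eef_rot': array([[-0.94314318,  0.33236755,  0.0035708 ],
       [ 0.33237492,  0.94314581,  0.00170158],
       [-0.00280224,  0.00279168, -0.99999218]]), 'contact_force': array([-1.32185069,  3.16097412,  7.63189481]), 'ft_torque': array([1.07845956, 0.02784238, 0.24131542]), 'grasp_force': 38.71944663726026, 'finger_gap': 0.03306465760871284}
axis in tool [ 0.40773282 -0.28352881 -0.86794088]
```

View pics/w2.png

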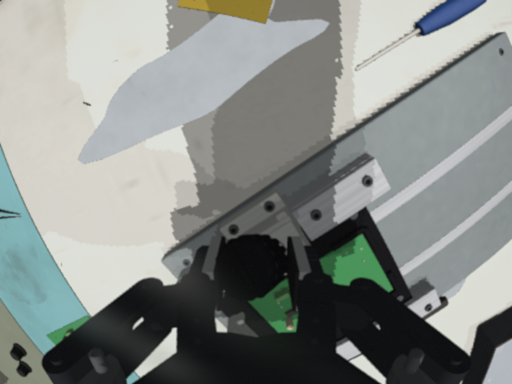

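The knob is held between the pads at (255,265), with the carrier and board undisturbed. Now I pull along the axis.

Emit:
servo_tool:
  plan:
    - {"hand": 1,"slide": [1.8,-1.2,-3.8],"twist": 0}
    - {"hand": 1,"slide": [3.6,-2.5,-7.6],"twist": 0}
    - {"hand": 1,"slide": [5.4,-3.7,-11.4],"twist": 0}
    - {"hand": 1,"slide": [7.2,-5,-15.2],"twist": 0}
    - {"hand": 1,"slide": [9,-6.2,-19],"twist": 0}

```text
time: 3.7
position: [0.5481, -0.087, 0.1]
eef_rot: [[-0.943, 0.332, 0.005], [0.332, 0.943, 0.004], [-0.004, 0.005, -1.0]]
contact_force: [9.6, 6.2, -16.1]
finger_gap: 0.0323
grasp_force: 44.3
```

Emit:
servo_tool:
  plan:
    - {"hand": 1,"slide": [0,0,0],"twist": 0}

```text
time: 3.8
position: [0.5477, -0.0867, 0.1005]
eef_rot: [[-0.943, 0.332, 0.005], [0.332, 0.943, 0.004], [-0.003, 0.006, -1.0]]
contact_force: [9.7, 3.8, -14.8]
finger_gap: 0.0325
grasp_force: 43.0
```

Run:
```python
from h import *
s=env.sense()
y=.27; u=np.array([-.5*np.cos(y),-.5*np.sin(y),.866]); p0=np.array([.5571,-.0846,.0843])
d=s["position"]-p0; print(d,d@u,d-u*(d@u),"F",s["contact_force"],s["contact_force"]@u,s["grasp_force"],s["finger_gap"])
```

```text
[-0.00938979 -0.00214172  0.01623402] 0.018869097910528085 [-0.00029705  0.00037477 -0.00010662] F [  9.71606701   3.81783625 -14.78568399] -17.995602114082743 43.03464732365683 0.03247556891682876
```

At the hard stop: 18 N along the axis. I start the turn.

Emit:
servo_tool:
  plan:
    - {"hand": 1,"slide": [0.2,-0.2,-0.5],"twist": -6}
    - {"hand": 1,"slide": [0.5,-0.3,-1],"twist": -12}
    - {"hand": 1,"slide": [0.7,-0.5,-1.6],"twist": -18}
    - {"hand": 1,"slide": [1,-0.7,-2.1],"twist": -24}
    - {"hand": 1,"slide": [1.2,-0.8,-2.6],"twist": -30}

```text
time: 4.3
position: [0.5453, -0.0868, 0.1031]
eef_rot: [[-0.982, -0.188, 0.003], [-0.188, 0.982, 0.004], [-0.003, 0.004, -1.0]]
contact_force: [7.6, 1.7, -8.5]
finger_gap: 0.0286
grasp_force: 40.0
```

```bash
cat > q.py <<'E'
from h import *
s=env.sense()
y=.27; u=np.array([-.5*np.cos(y),-.5*np.sin(y),.866]); p0=np.array([.5571,-.0846,.0843])
d=s["position"]-p0; print(s["time"],d@u,d-u*(d@u),"F",s["contact_force"],s["contact_force"]@u,"T",s["ft_torque"],s["grasp_force"],s["finger_gap"])
R=s["eef_rot"]; print("yaw rel",np.degrees(np.arctan2(-R[0,1],R[1,1])-y), "axis in tool",R.T@u)
E
python3 q.py
```

```text
4.3 0.022239308592465746 [-0.00105984  0.0007747  -0.00046932] F [ 7.64741342  1.69230212 -8.51705094] -11.286638445455793 T [ 0.3265876  -1.66433516 -0.02734682] 40.02289116382599 0.028561785703146395
yaw rel -4.608257149502173 axis in tool [ 0.49551205 -0.03691617 -0.86779087]
```

Emit:
servo_tool:
  plan:
    - {"hand": 1,"slide": [0.8,0,-1.2],"twist": -6}
    - {"hand": 1,"slide": [1.2,-0.1,-2],"twist": -12}
    - {"hand": 1,"slide": [1.6,-0.1,-2.8],"twist": -18}
    - {"hand": 1,"slide": [2,-0.2,-3.5],"twist": -24}
    - {"hand": 1,"slide": [2.5,-0.2,-4.3],"twist": -30}

```text
time: 4.8
position: [0.5444, -0.0895, 0.107]
eef_rot: [[-0.758, -0.652, 0.005], [-0.652, 0.758, -0.0], [-0.003, -0.004, -1.0]]
contact_force: [14.3, 0.9, -26.4]
finger_gap: 0.0285
grasp_force: 102.2
```

```bash
python3 q.py
```

```text
4.8 0.02641203939968682 [ 2.44363231e-05 -1.42470178e-03 -2.04467366e-04] F [ 14.30735117   0.85485726 -26.42261693] -29.890499248473017 T [-1.29227942 -3.84709943 -0.90205814] 102.17045081080869 0.028481523299621083
yaw rel 25.22426298433827 axis in tool [ 0.44939012  0.21003436 -0.86826844]
```

Emit:
servo_tool:
  plan:
    - {"hand": 1,"slide": [0,0,0],"twist": -4}
    - {"hand": 1,"slide": [0,0,0],"twist": -8}
    - {"hand": 1,"slide": [0.2,0.1,-0.4],"twist": -12}
    - {"hand": 1,"slide": [0.2,0.1,-0.4],"twist": -16}
    - {"hand": 1,"slide": [0.4,0.2,-0.8],"twist": -20}

```text
time: 5.3
position: [0.5459, -0.0914, 0.1092]
eef_rot: [[-0.492, -0.87, 0.009], [-0.87, 0.492, -0.004], [-0.001, -0.01, -1.0]]
contact_force: [13.2, -2.0, -21.3]
finger_gap: 0.0289
grasp_force: 155.0
```

```bash
python3 q.py
```

```text
5.3 0.027896471705681044 [ 0.0022092  -0.00312178  0.00074996] F [ 13.18205604  -1.99090268 -21.31103382] -24.542078108150225 T [-2.30085544 -4.72101274 -1.40879852] 155.0164845360996 0.028864880782550152
yaw rel 45.02829707350397 axis in tool [ 0.35265945  0.34488547 -0.86985132]
```

80° turned. I let it down onto the latch and open.

Emit:
servo_tool:
  plan:
    - {"hand": 1,"slide": [-1,-1,2.4],"twist": 0}
    - {"hand": 1,"slide": [-2,-2,4.8],"twist": 0}
    - {"hand": 1,"slide": [-3,-3,7.2],"twist": 0}
    - {"hand": 1,"slide": [-4,-4,9.6],"twist": 0}

```text
time: 5.7
position: [0.5488, -0.0908, 0.1036]
eef_rot: [[-0.495, -0.869, 0.006], [-0.869, 0.495, -0.007], [0.004, -0.009, -1.0]]
contact_force: [-14.0, -3.8, 34.3]
finger_gap: 0.0289
grasp_force: 163.5
```

```bash
python3 q.py
```

```text
5.7 0.02158143897152457 [ 0.00206105 -0.00328565  0.00064197] F [-13.99409714  -3.80055716  34.34678857] 36.99473471209288 T [-2.51854988  0.33049859 -1.35278621] 163.45222889693105 0.02893913561683563
yaw rel 44.84332171053234 axis in tool [ 0.35765747  0.3450809  -0.86773055]
```

The force reversed (+37 N) after about 6 mm, so it rests on the latch. I relax it, open and lift off.

Emit:
servo_tool:
  plan:
    - {"hand": 1,"slide": [1,1,-3],"twist": 0}
    - {"hand": 1,"slide": [1.4,1.4,-4],"twist": 0}
    - {"hand": 0.5,"slide": [1.4,1.4,-4],"twist": 0}
    - {"hand": 0,"slide": [1.4,1.4,-4],"twist": 0}
    - {"hand": 0,"slide": [1.4,1.4,-4],"twist": 0}

```text
time: 6.2
position: [0.5436, -0.0876, 0.1031]
eef_rot: [[-0.492, -0.871, -0.002], [-0.871, 0.492, 0.001], [-0.0, 0.002, -1.0]]
contact_force: [0.4, -0.1, -1.1]
finger_gap: 0.0703
grasp_force: 0.0
```

Emit:
servo_tool:
  plan:
    - {"hand": 0,"slide": [0,0,0],"twist": 0}
    - {"hand": 0,"slide": [0,0,0],"twist": 0}
    - {"hand": 0,"slide": [0,0,-30],"twist": 8}
    - {"hand": 0,"slide": [0,0,-60],"twist": 16}
    - {"hand": 0,"slide": [0,0,-90],"twist": 24}

```text
time: 6.7
position: [0.5442, -0.088, 0.1942]
eef_rot: [[-0.807, -0.59, -0.001], [-0.59, 0.807, 0.0], [0.001, 0.001, -1.0]]
contact_force: [-0.4, -0.7, 0.3]
finger_gap: 0.0855
grasp_force: 0.0
```

Emit:
servo_tool:
  plan:
    - {"hand": 0,"slide": [0,0,-2],"twist": 8}
    - {"hand": 0,"slide": [0,0,-5],"twist": 16}
    - {"hand": 0,"slide": [0,0,-5],"twist": 21}
    - {"hand": 0,"slide": [0,0,-5],"twist": 21}

```text
time: 7.1
position: [0.5446, -0.0882, 0.1985]
eef_rot: [[-0.964, -0.267, 0.0], [-0.267, 0.964, 0.0], [-0.0, 0.0, -1.0]]
contact_force: [-0.3, -0.1, 0.1]
finger_gap: 0.0856
grasp_force: 0.0
```

Run:
```python
from h import *
import pickle
c=env.calibration("wrist"); s=env.sense(); a=env.capture("wrist"); pickle.dump((c,a),open("w3.pkl","wb"))
cv2.imwrite("pics/w3.png",cv2.cvtColor(a,cv2.COLOR_RGB2BGR))
b=a.max(2)[160:225,225:295]; k,l,st,ce=cv2.connectedComponentsWithStats(np.uint8(b<40)); i=1+st[1:,4].argmax(); print(st[i],ce[i]+[225,160])
t=env.capture("top"); b=t.max(2)[178:200,270:292]; k,l,st2,c2=cv2.connectedComponentsWithStats(np.uint8(b<35)); j=1+st2[1:,4].argmax(); print(st2[j],c2[j]+[270,178])
p=meet(ray("wrist",ce[i]+[225,160],c),ray("top",c2[j]+[270,178])); print(p)
print(s["time"],s["position"],s["eef_rot"],s["contact_force"])
o=np.array([.6074,.0173,0]); y=.27; R=np.array([[np.cos(y),-np.sin(y),0],[np.sin(y),np.cos(y),0],[0,0,1]])
for q in [(0,-.150,.04),(-.0775,-.0845,.075),(-.0832,-.0845,.085)]: print(proj("wrist",o+R@np.array(q),c))
```

```text
[  14   23   38   40 1159] [257.32528041 201.2096635 ]
[ 0  5  5 16 37] [271.08108108 189.48648649]
(array([ 0.56707199, -0.07116621,  0.01824924]), np.float64(0.019345574384849254))
7.1 [ 0.54457449 -0.08815534  0.19854571] [[-9.63613656e-01 -2.67298910e-01  1.21354356e-04]
 [-2.67298889e-01  9.63613655e-01  1.70171959e-04]
 [-1.62425494e-04  1.31542139e-04 -9.99999978e-01]] [-0.32608051 -0.0747464   0.12024827]
[196.58631729 258.24416761]
[256.61439674 203.60041065]
[256.65627025 201.41986556]
```

View pics/w3.png

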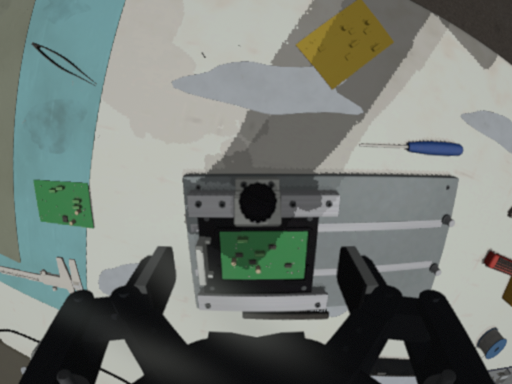

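The knob stands at (257,201). That matches the latched prediction of (256.7,201.4) rather than the home one (256.6,203.6). The carrier and board are in place, with the lug at (203,262). Now I go behind the lug and turn 90°, so that both fingertips push side by side.

Emit:
servo_tool:
  plan:
    - {"hand": 0.3,"slide": [-18,-18,5],"twist": 8}
    - {"hand": 0.5,"slide": [-36,-36,10],"twist": 16}
    - {"hand": 0.75,"slide": [-54,-54,20],"twist": 24}
    - {"hand": 0.75,"slide": [-72,-72,30],"twist": 32}
    - {"hand": 0.75,"slide": [-88,-90,40],"twist": 40}

```text
time: 7.7
position: [0.6543, -0.1518, 0.1576]
eef_rot: [[-0.908, 0.418, -0.0], [0.418, 0.908, 0.0], [0.0, 0.0, -1.0]]
contact_force: [0.9, -0.0, 0.4]
finger_gap: 0.0211
grasp_force: 0.0
```

Emit:
servo_tool:
  plan:
    - {"hand": 0.75,"slide": [0,0,8],"twist": 8.5}
    - {"hand": 0.75,"slide": [0,0,16],"twist": 17}
    - {"hand": 0.75,"slide": [0,0,24],"twist": 25.5}
    - {"hand": 0.75,"slide": [0,0,32],"twist": 34}
    - {"hand": 0.75,"slide": [0,0,40],"twist": 42.5}

```text
time: 8.2
position: [0.6533, -0.1514, 0.1176]
eef_rot: [[-0.387, 0.922, -0.001], [0.922, 0.387, 0.0], [0.001, -0.001, -1.0]]
contact_force: [0.4, 0.3, -0.2]
finger_gap: 0.0212
grasp_force: 0.0
```

Emit:
servo_tool:
  plan:
    - {"hand": 0.75,"slide": [0,0,0],"twist": 7.5}
    - {"hand": 0.75,"slide": [0,0,0],"twist": 7.5}

```text
time: 8.4
position: [0.6531, -0.1513, 0.1176]
eef_rot: [[-0.269, 0.963, -0.001], [0.963, 0.269, 0.001], [0.001, -0.001, -1.0]]
contact_force: [0.8, -0.9, 0.5]
finger_gap: 0.0216
grasp_force: 0.0
```

```bash
cat > p.py <<'E'
from h import *
s=env.sense(); o=np.array([.6074,.0173,0]); y=.27; R=np.array([[np.cos(y),-np.sin(y),0],[np.sin(y),np.cos(y),0],[0,0,1]])
print(s["time"],"fixture",R.T@(s["position"]-o),"F",R.T@s["contact_force"],s["finger_gap"],"tool in fix",(R.T@s["eef_rot"]).round(3))
E
python3 p.py
python3 - <<'E'
from h import *
for n in("side","top"):
    a=cv2.cvtColor(env.capture(n),cv2.COLOR_RGB2BGR); a=a[140:250,200:345] if n=="side" else a[115:230,165:315]
    cv2.imwrite(f"pics/{n}4.png",cv2.resize(a,None,fx=2.7,fy=2.7,interpolation=cv2.INTER_CUBIC))
a,b=cv2.imread("pics/side4.png"),cv2.imread("pics/top4.png"); h=min(len(a),len(b)); cv2.imwrite("pics/c4.png",np.hstack([a[:h],b[:h]]))
E
```

```text
8.4 fixture [-0.00093513 -0.17464318  0.11758704] F [ 0.48955064 -1.07492631  0.50907123] 0.021612761859825 tool in fix [[-0.002  1.    -0.001]
 [ 1.     0.002  0.001]
 [ 0.001 -0.001 -1.   ]]
```

View pics/c4.png

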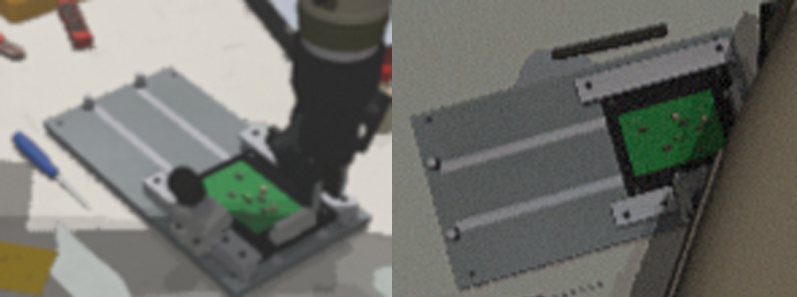

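Side crop: knob at (185,185), up from its home spot with the stem showing, so latched. The fingers are behind the lug. I descend and push.

Emit:
servo_tool:
  plan:
    - {"hand": 0.75,"slide": [0,1,20],"twist": 0}
    - {"hand": 0.75,"slide": [0,1,40],"twist": 0}
    - {"hand": 0.75,"slide": [0,1,55],"twist": 0}
    - {"hand": 0.75,"slide": [0,1,60],"twist": 0}
    - {"hand": 0.75,"slide": [0,1,60],"twist": 0}

```text
time: 9.0
position: [0.654, -0.151, 0.0577]
eef_rot: [[-0.269, 0.963, -0.001], [0.963, 0.269, 0.001], [0.001, -0.001, -1.0]]
contact_force: [1.0, 0.0, 0.1]
finger_gap: 0.0215
grasp_force: 0.0
```

Emit:
servo_tool:
  plan:
    - {"hand": 0.75,"slide": [4,0,0],"twist": 0}
    - {"hand": 0.75,"slide": [8,0,0],"twist": 0}
    - {"hand": 0.75,"slide": [11,0,0],"twist": 0}
    - {"hand": 0.75,"slide": [14,0,0],"twist": 0}
    - {"hand": 0.75,"slide": [17,0,0],"twist": 0}

```text
time: 9.5
position: [0.6501, -0.1348, 0.0589]
eef_rot: [[-0.267, 0.964, 0.001], [0.964, 0.267, -0.001], [-0.001, 0.001, -1.0]]
contact_force: [-0.1, -1.7, 1.1]
finger_gap: 0.0216
grasp_force: 1.2
```

Emit:
servo_tool:
  plan:
    - {"hand": 0.75,"slide": [3,0,0],"twist": 0}
    - {"hand": 0.75,"slide": [6,0,0],"twist": 0}
    - {"hand": 0.75,"slide": [9,0,0],"twist": 0}

```text
time: 9.8
position: [0.648, -0.1265, 0.0589]
eef_rot: [[-0.267, 0.964, 0.001], [0.964, 0.267, -0.001], [-0.001, 0.001, -1.0]]
contact_force: [0.0, -3.1, 1.9]
finger_gap: 0.0213
grasp_force: 1.7
```

```bash
python3 p.py
```

```text
9.8 fixture [ 0.00075328 -0.14945845  0.05889694] F [-0.78335856 -2.99972002  1.88513948] 0.02128759676193389 tool in fix [[-0.     1.     0.001]
 [ 1.     0.    -0.001]
 [-0.001  0.001 -1.   ]]
```

Contact at about 3 N, sliding freely. I continue.

Emit:
servo_tool:
  plan:
    - {"hand": 0.75,"slide": [6,0,0],"twist": 0}
    - {"hand": 0.75,"slide": [14,0,0],"twist": 0}
    - {"hand": 0.75,"slide": [22,0,0],"twist": 0}
    - {"hand": 0.75,"slide": [30,0,0],"twist": 0}
    - {"hand": 0.75,"slide": [38,0,0],"twist": 0}

```text
time: 10.3
position: [0.6372, -0.0887, 0.0585]
eef_rot: [[-0.267, 0.964, 0.0], [0.964, 0.267, -0.0], [-0.0, 0.0, -1.0]]
contact_force: [1.7, -3.7, 2.6]
finger_gap: 0.0209
grasp_force: 1.9
```

Emit:
servo_tool:
  plan:
    - {"hand": 0.75,"slide": [8,0,0],"twist": 0}
    - {"hand": 0.75,"slide": [16,0,0],"twist": 0}
    - {"hand": 0.75,"slide": [24,0,0],"twist": 0}
    - {"hand": 0.75,"slide": [32,0,0],"twist": 0}
    - {"hand": 0.75,"slide": [40,0,0],"twist": 0}

```text
time: 10.8
position: [0.6265, -0.0503, 0.0584]
eef_rot: [[-0.267, 0.964, 0.0], [0.964, 0.267, 0.0], [0.0, 0.0, -1.0]]
contact_force: [0.9, -4.1, 2.7]
finger_gap: 0.0212
grasp_force: 2.0
```

Emit:
servo_tool:
  plan:
    - {"hand": 0.75,"slide": [8,0,0],"twist": 0}
    - {"hand": 0.75,"slide": [16,0,0],"twist": 0}
    - {"hand": 0.75,"slide": [24,0,0],"twist": 0}
    - {"hand": 0.75,"slide": [32,0,0],"twist": 0}
    - {"hand": 0.75,"slide": [40,0,0],"twist": 0}

```text
time: 11.3
position: [0.6157, -0.0118, 0.0584]
eef_rot: [[-0.267, 0.964, -0.0], [0.964, 0.267, 0.0], [0.0, -0.0, -1.0]]
contact_force: [1.2, -3.4, 3.7]
finger_gap: 0.0212
grasp_force: 2.0
```

Emit:
servo_tool:
  plan:
    - {"hand": 0.75,"slide": [6,0,0],"twist": 0}
    - {"hand": 0.75,"slide": [12,0,0],"twist": 0}
    - {"hand": 0.75,"slide": [17,0,0],"twist": 0}
    - {"hand": 0.75,"slide": [22,0,0],"twist": 0}
    - {"hand": 0.75,"slide": [26,0,0],"twist": 0}

```text
time: 11.8
position: [0.6089, 0.013, 0.0584]
eef_rot: [[-0.267, 0.964, -0.0], [0.964, 0.267, 0.0], [0.0, -0.0, -1.0]]
contact_force: [0.9, -4.4, 2.8]
finger_gap: 0.0213
grasp_force: 1.8
```

```bash
python3 p.py
```

```text
11.8 fixture [ 0.00026154 -0.00452347  0.05835605] F [-0.33001533 -4.51679995  2.79439931] 0.02134613178012189 tool in fix [[-0.  1. -0.]
 [ 1.  0.  0.]
 [ 0. -0. -1.]]
```

About 13 mm remain. I go on slowly until the force rises.

Emit:
servo_tool:
  plan:
    - {"hand": 0.75,"slide": [2,0,0],"twist": 0}
    - {"hand": 0.75,"slide": [4,0,0],"twist": 0}
    - {"hand": 0.75,"slide": [6,0,0],"twist": 0}
    - {"hand": 0.75,"slide": [8,0,0],"twist": 0}
    - {"hand": 0.75,"slide": [10,0,0],"twist": 0}

```text
time: 12.3
position: [0.6063, 0.0223, 0.0583]
eef_rot: [[-0.267, 0.964, -0.0], [0.964, 0.267, 0.0], [0.0, -0.0, -1.0]]
contact_force: [-0.1, -3.9, 2.3]
finger_gap: 0.0213
grasp_force: 1.7
```

Emit:
servo_tool:
  plan:
    - {"hand": 0.75,"slide": [1,0,0],"twist": 0}
    - {"hand": 0.75,"slide": [2,0,0],"twist": 0}
    - {"hand": 0.75,"slide": [3,0,0],"twist": 0}
    - {"hand": 0.75,"slide": [4,0,0],"twist": 0}
    - {"hand": 0.75,"slide": [4,0,0],"twist": 0}

```text
time: 12.8
position: [0.6053, 0.0258, 0.0583]
eef_rot: [[-0.267, 0.964, 0.0], [0.964, 0.267, -0.001], [-0.001, -0.0, -1.0]]
contact_force: [1.4, -4.0, 1.0]
finger_gap: 0.0212
grasp_force: 2.4
```

```bash
python3 p.py
```

```text
12.8 fixture [0.00029285 0.00876844 0.05832161] F [ 0.24864499 -4.26249835  1.02290034] 0.021205274931710087 tool in fix [[-0.     1.    -0.   ]
 [ 1.     0.    -0.001]
 [-0.001 -0.    -1.   ]]
```

Emit:
servo_tool:
  plan:
    - {"hand": 0.75,"slide": [1,0,0],"twist": 0}
    - {"hand": 0.75,"slide": [2,0,0],"twist": 0}
    - {"hand": 0.75,"slide": [3,0,0],"twist": 0}
    - {"hand": 0.75,"slide": [3,0,0],"twist": 0}

```text
time: 13.2
position: [0.6054, 0.0263, 0.0587]
eef_rot: [[-0.266, 0.964, 0.002], [0.964, 0.266, -0.006], [-0.006, 0.0, -1.0]]
contact_force: [2.1, -12.6, 0.9]
finger_gap: 0.0215
grasp_force: 6.4
```

```bash
python3 p.py
```

```text
13.2 fixture [0.00050352 0.00916182 0.05865436] F [ -1.3467533  -12.71558344   0.87794065] 0.021452596518620498 tool in fix [[ 0.001  1.     0.   ]
 [ 1.    -0.001 -0.006]
 [-0.006  0.    -1.   ]]
```

It is home: force rose to 12.7 N at TCP y = 9.2 mm, as computed (9). I back off, lift and look.

Emit:
servo_tool:
  plan:
    - {"hand": 0.75,"slide": [2,0,0],"twist": 0}
    - {"hand": 0.75,"slide": [2,0,0],"twist": 0}
    - {"hand": 0.75,"slide": [-3,0,0],"twist": 0}
    - {"hand": 0.75,"slide": [-8,0,0],"twist": 0}
    - {"hand": 0.75,"slide": [-18,0,0],"twist": 0}

```text
time: 13.7
position: [0.6084, 0.0126, 0.0578]
eef_rot: [[-0.269, 0.963, -0.002], [0.963, 0.269, 0.002], [0.002, -0.001, -1.0]]
contact_force: [-0.4, 0.8, 0.5]
finger_gap: 0.0212
grasp_force: 0.0
```

Emit:
servo_tool:
  plan:
    - {"hand": 0.75,"slide": [-2,0,-20],"twist": 0}
    - {"hand": 0.75,"slide": [-5,0,-60],"twist": 0}
    - {"hand": 0.75,"slide": [-30,0,-100],"twist": 0}
    - {"hand": 0.75,"slide": [-70,0,-130],"twist": 0}
    - {"hand": 0.75,"slide": [-110,0,-150],"twist": 0}

```text
time: 14.2
position: [0.6396, -0.0947, 0.2114]
eef_rot: [[-0.269, 0.963, 0.003], [0.963, 0.269, 0.0], [-0.001, 0.003, -1.0]]
contact_force: [1.3, -0.1, -0.2]
finger_gap: 0.0211
grasp_force: 0.0
```

Emit:
servo_tool:
  plan:
    - {"hand": 0.75,"slide": [-40,0,0],"twist": 0}
    - {"hand": 0.75,"slide": [-80,0,0],"twist": 0}
    - {"hand": 0.75,"slide": [-120,0,0],"twist": 0}
    - {"hand": 0.75,"slide": [-120,0,0],"twist": 0}
    - {"hand": 0.75,"slide": [-120,0,0],"twist": 0}

```text
time: 14.7
position: [0.6703, -0.2108, 0.2072]
eef_rot: [[-0.266, 0.964, -0.001], [0.964, 0.266, 0.002], [0.002, -0.001, -1.0]]
contact_force: [-0.0, 0.3, 0.1]
finger_gap: 0.0213
grasp_force: 0.0
```

```bash
python3 p.py
python3 - <<'E'
from h import *
a=cv2.cvtColor(env.capture("side"),cv2.COLOR_RGB2BGR)[140:250,200:345]; b=cv2.cvtColor(env.capture("top"),cv2.COLOR_RGB2BGR)[115:230,165:315]
cv2.imwrite("pics/side5.png",a);cv2.imwrite("pics/top5.png",b)
k=lambda x:cv2.resize(x,(396,300),interpolation=cv2.INTER_CUBIC)
cv2.imwrite("pics/c5.png",cv2.convertScaleAbs(np.hstack([k(a),k(b)]),alpha=1.4))
E
```

```text
14.7 fixture [-1.89518949e-04 -2.36573092e-01  2.07224558e-01] F [0.05019118 0.34234203 0.1393932 ] 0.0213457914781726 tool in fix [[ 0.001  1.    -0.001]
 [ 1.    -0.001  0.002]
 [ 0.002 -0.001 -1.   ]]
```

View pics/c5.png

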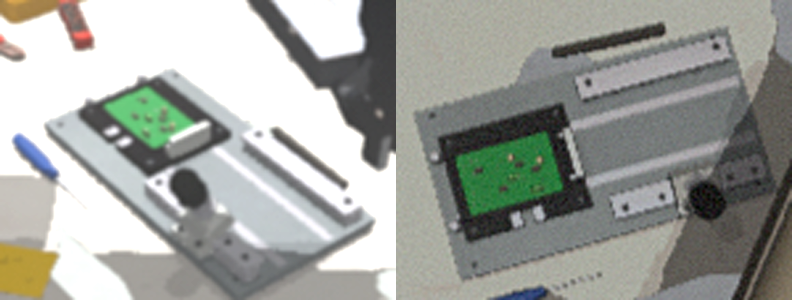

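The carrier is against both pins (right crop about (436,158) and (455,225)), the board lies in it, and the knob still stands out with its stem visible. Now a quick numerical check of squareness and position.

Run:
```python
from h import *
b=cv2.imread("pics/top5.png"); m=np.uint8((b.max(2)<60)|((b[...,1]>1.4*b[...,2].astype(float))&(b[...,1]>1.4*b[...,0].astype(float))))
m[:, :5]=0; m=cv2.morphologyEx(m,cv2.MORPH_OPEN,np.ones((3,3))); k,l,s,c=cv2.connectedComponentsWithStats(m)
o=np.array([.6074,.0173,0]); y=.27; R=np.array([[np.cos(y),-np.sin(y),0],[np.sin(y),np.cos(y),0],[0,0,1]])
for i in range(1,k):
    if s[i,4]>800:
        P=cv2.findContours(np.uint8(l==i),0,cv2.CHAIN_APPROX_NONE)[0][0][:,0]
        W=np.array([(R.T@(onz("top",p+[165,115],.028)-o))[:2] for p in P],np.float32)*1000
        print(s[i],cv2.minAreaRect(W))
```

```text
[  16   40   58   53 1898] ((0.36798095703125, 85.81581115722656), (111.20370483398438, 132.62513732910156), 0.15297365188598633)
```

Centre is (0.4, 85.8) mm with 0.15° of yaw: home and square.

```bash
python3 -c "
from plant import env
print(env.finish_job())"
```

```text
the job is handed in; nothing more can be done
None
```

I handed in the job at about 15 s: the plunger is latched open, the carrier with its board is home and square against both stop pins, and no tools were touched; the judge returned no verdict.

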